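# Rotate the wipes canisters on the sign-up desk

### The arm

A 7-joint arm with a two-finger parallel gripper is mounted at the origin on the work surface. World frame = base frame: x ahead of the robot, y to its left, z up, the work surface at z = 0. Lengths are in m, angles in rad, forces in N, time in s.
With the tool pointing down it reaches from about 0.425 to 0.875 m from the base axis. Payload 8.4 kg.
Tool frame: the origin (TCP) lies at the centre of the arm's flange, where the gripper is bolted on; the fingertips stand 182 mm ahead of it and the grasp point (between the pads) lies 164 mm ahead of it (nose_length is the distance from the TCP to the fingertips, in m); y points along the fingers, x is the direction in which the jaws open and shut, and the axes are right-handed (so a half turn about y gives the same grasp; the last joint's range is limited). The gripper opens to 87 mm and grips with 3 to 60 N. Pads are 19 mm wide; open, the fingers measure 117 mm over their backs; the gripper's body (75 mm by 190 mm) begins 51 mm behind the grasp point.
Start: joints at [1.028, 0.333, 0.04, 1.465, -0.013, 1.343, -0.059], TCP at [0.279, -0.587, 0.405] pointing down, gripper open.
Joint ranges: [-2.58, 2.58], [-0.38, 2.09], [-1.3, 1.39], [0.25, 2.4], [-1.5, 4.64], [0.08, 2.09], [-2.65, 2.65]. Speed limits (rad/s): [2.22, 2.22, 2.79, 2.79, 3.14, 3.14, 3.14].

### API

Orientations are given as a unit quaternion [w, x, y, z].
In Python, from station import sense, grab_frame, close_job, nose_length gives the robot as it stands.
- The arm moves only by the shell command python3 -m inch 'ROWS'. ROWS is JSON, a list that holds one entry, the list of rows, each a list of 5 numbers: the closure, from 0 (fully open) to 1 (shut), then the shift along the tool's x, y, z in units of 25 mm (1.0 is 25 mm), then the turn about the tool's y in units of 6 degrees (1.0 is 6 degrees). A call has 1 to 8 rows; each row is the pose to reach, as a shift and turn from the pose commanded when the call began, along the tool's axes at that moment; what a row does not reach only later rows make up. A row lasts 1/12 s, in which the tool goes at most 41.7 mm and 7.16 degrees, less where a joint would pass 70% of its speed; a pose out of reach is approached as far as the arm can. A call with a gripper value outside its range is refused whole. The fingers move at their own pace and stop on an object; the grip force is fixed at half the most. Time passes only in rows, so rows that repeat a pose let the fingers close. It gives the time, the measured TCP pose, the force and the opening at its end, in the units of the state.
- sense(): the state, without advancing time (a new reading comes with each control period).
- grab_frame(name): name is "scene" or "top"; returns a dict with "image" (400x640x3 uint8, red, green, blue), "K" (3x3 intrinsics, pixels), "D" ([k1, k2, p1, p2, k3] as OpenCV has them; the pictures are not rectified), "cam_to_world" (4x4, takes a point from camera to world coordinates). Camera axes: x right, y up, looking along -z (the intrinsics and any distortion apply to the point x, -y, -z); pixel columns grow to the right and rows downward; lengths in m; the calibration is good to about 2 mm. A picture is of the moment at which its call begins. There is no depth.
- close_job(): hands the job in, once; it reports no verdict.
The state is a dict: "t": time; "joint_pos": joint angles; "qvel": joint speeds; "tau": joint torques, N m; "ee_pos": TCP position; "orientation": TCP orientation; "force": force on the tool from outside, world axes, zero at the start; "torque": the same for the moment, N m; "width": finger opening in m.
Only numpy, scipy, OpenCV 4.12 (cv2) and the standard library are available. Lean on these libraries where they do the work, as an engineer would, in place of code of your own. Each camera call takes 0.05 s, during which the arm holds its last target. There are 200 camera calls.

### The job

Restock the row of blue-lidded wipes canisters: bring the two older ones (orange dot on the lid) forward in their tray, to the front lip on the robot's side, and stand the new one (yellow dot), from the cardboard carton, right behind them in the same tray. All three should end upright on the tray's floor in one closed-up row from the front lip, the new one last. Don't tip any of them over, and leave everything else where it is.

Things in the scene. Friction and masses are not known exactly. Their poses are not given: they have to be found in the camera images.
- wipes_tray: open grey tray fixed to the table, one lane 260 mm long (its x) by 66 mm wide (its y) inside; floor 4 mm, walls and lips 4 mm thick, rim 28 mm above the table; holds the two older wipes canisters; it stands left or right of the gel tray. Origin at the centre of its underside; +x runs along the lane away from the robot: front lip inner face at x = -130 mm, back lip at +130 mm
- old_a: older wipes canister, standing in the wipes tray, either the front or the rear one: upright closed cylinder, 56 mm diameter, 100 mm tall, about 0.3 kg, white with a blue label and a blue lid, orange dot in the middle of the lid; origin at the centre of its underside, z up
- old_b: the other older wipes canister in the wipes tray, just the same: upright closed cylinder, 56 mm diameter, 100 mm tall, about 0.3 kg, white with a blue label and a blue lid, orange dot in the middle of the lid; origin at the centre of its underside, z up
- new_can: new wipes canister, standing in the cardboard carton left of the trays: upright closed cylinder, 56 mm diameter, 100 mm tall, about 0.3 kg, white with a blue label and a blue lid, yellow dot in the middle of the lid; origin at the centre of its underside, z up
- carton: shallow open cardboard carton fixed to the table, 120 x 220 mm outside (its x, y), rim 18 mm high, floor and walls 4 mm; origin at the centre of its underside. The new wipes canister and a gel tub stand in it, about 110 mm apart, either way round
- gel_tray: open grey tray fixed to the table, one lane 260 mm long (its x) by 66 mm wide (its y) inside; floor 4 mm, walls and lips 4 mm thick, rim 28 mm above the table; an identical tray beside the wipes tray, holding two hand-gel tubs. Origin at the centre of its underside; +x runs along the lane away from the robot: front lip inner face at x = -130 mm, back lip at +130 mm
- gel_a: bystander: upright hand-gel tub, 56 mm diameter, 90 mm tall, white with a green label and a green lid, orange dot, in the gel tray; origin at the centre of its underside, z up
- gel_b: bystander: upright hand-gel tub, 56 mm diameter, 90 mm tall, white with a green label and a green lid, orange dot, in the gel tray; origin at the centre of its underside, z up
- gel_c: bystander: upright hand-gel tub, 56 mm diameter, 90 mm tall, white with a green label and a green lid, yellow dot, in the cardboard carton; origin at the centre of its underside, z up
- phone: bystander: black phone lying flat, 150 x 73 x 9 mm; origin at the centre of its underside
- mug: bystander: blue mug, 80 mm diameter, 90 mm tall, handle to its +y; origin at the centre of its underside
- stapler: bystander: red and black stapler, 140 x 34 x 45 mm, long side along its x; origin at the centre of its underside
Things that resemble listed ones, but are neither listed nor needed, are in the scene too. Leave any red look-alike of the new_can alone.

How it is judged:
At the end, for the whole second after the job is handed in: All three wipes canisters rest upright (0.1 rad) on the wipes tray's floor, within 12 mm of its centre line; an older one within 16 mm of the front lip, the other next with at most 26 mm of gaps ahead of it in all, the new one last with at most 40 mm of gaps ahead of it in all (y of old_a in the frame of wipes_tray between -0.012 and 0.012 m and z of each of old_a, old_b, new_can in the frame of wipes_tray below 0.01 m and angle between each of old_a, old_b, new_can's own z axis and vertical below 0.1 rad and linear speed of each of old_a, old_b, new_can below 0.02 m/s and y of old_b in the frame of wipes_tray between -0.012 and 0.012 m and y of new_can in the frame of wipes_tray between -0.012 and 0.012 m and x of any of old_a, old_b in the frame of wipes_tray below -0.086 m and x of each of old_a, old_b in the frame of wipes_tray below -0.02 m and x of new_can in the frame of wipes_tray between 0 and 0.05 m); the robot touches nothing.
It fails at once if a gel tub is moved by more than 25 mm (distance of any of gel_a, gel_b, gel_c from where it was at the start of the episode above 0.025 m).
It fails at once if the phone, mug or stapler is moved by more than 25 mm (distance of any of phone, mug, stapler from where it was at the start of the episode above 0.025 m).
It fails at once if a wipes canister is tipped over (more than 0.6 rad) (angle between any of old_a, old_b, new_can's own z axis and vertical above 0.6 rad).
It also fails if it takes over 51 s, if anything falls off the work surface, if the arm or the gripper's body presses on something with over 40 N, if the wrist force passes 120 N, or if a joint passes its speed limit or range.

## Working session

There is one attempt and no reset: what is moved stays moved. The work goes in short steps, Python scripts to look and compute and a shell command to move; the robot and the scene stay as the last step left them, time stands still between calls to the robot, and variables do not carry over. Pictures are saved under pics/ and viewed, about 8 in all and at most 12, crops included, and the job is handed in when it is done.

```bash
mkdir -p pics
cat > h.py <<'E'
import numpy as np, cv2
from station import sense, grab_frame
def snap(n,f): 
    d=grab_frame(n); cv2.imwrite('pics/'+f,d['image'][:,:,::-1]); np.savez('pics/'+n+'.npz',**{k:np.array(v) for k,v in d.items()}); return d
def px2w(n,uv,z):
    d=np.load('pics/'+n+'.npz'); p=cv2.undistortPoints(np.array(uv,float).reshape(-1,1,2),d['K'],d['D']).reshape(-1,2)
    T=d['cam_to_world']; r=np.c_[p[:,0],-p[:,1],-np.ones(len(p))]@T[:3,:3].T; o=T[:3,3]
    z=np.broadcast_to(np.array(z,float),len(p)); s=(z-o[2])/r[:,2]; return o+r*s[:,None]
E
python3 - <<'E'
from h import *
snap('scene','s0.png'); d=snap('top','t0.png'); print(sense()); print(d['cam_to_world'])
E
```

```text
{'t': 0.1, 'joint_pos': array([ 1.0278229 ,  0.33382905,  0.03989055,  1.46617931, -0.01339706,
        1.34330115, -0.0585131 ]), 'qvel': array([-0.00015992, -0.00211371,  0.00082313, -0.00073924,  0.00143235,
       -0.00087347, -0.00021728]), 'tau': array([ 5.51907942e-03, -6.57805181e+01,  1.34089127e+00, -4.04709041e+01,
       -5.96242771e-02,  4.08590538e-02,  1.00175830e-04]), 'ee_pos': array([ 0.2789923 , -0.58690305,  0.40395722]), 'orientation': array([ 0.59801063, -0.59752678,  0.37817219, -0.37726759]), 'force': array([0.60614573, 0.59848556, 0.27212705]), 'torque': array([0.0151086 , 0.04783107, 0.04789422]), 'width': 0.08702398190914261}
[[-0.015108    0.97420738 -0.22514823  0.22667167]
 [-0.99987099 -0.01349149  0.00871667  0.03818001]
 [ 0.00545426  0.22525087  0.97428553  1.13383049]
 [ 0.          0.          0.          1.        ]]
```

View pics/t0.png

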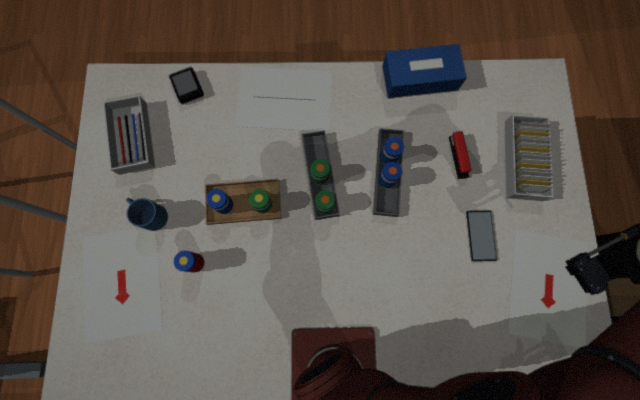

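View pics/s0.png

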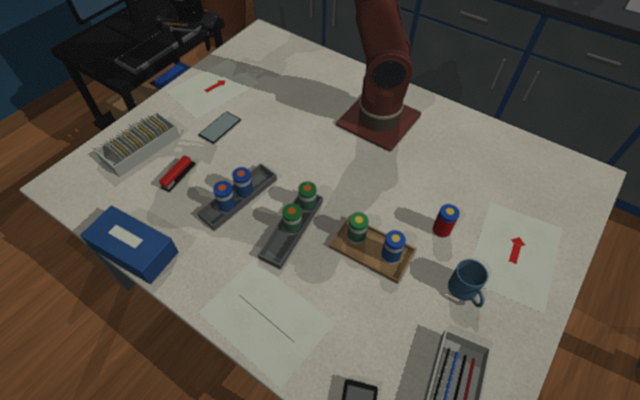

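The top view shows the wipes tray at about (389,172), with old canisters at (394,147) and (391,173). The gel tray is at (321,174). In the carton, the new can is at (218,201) and gel_c at (259,200). The red look-alike is at (187,261). The scene view agrees with this. I'll enlarge it for exact pixels.

Run:
```python
from h import *
im=cv2.imread('pics/t0.png')
a=cv2.resize(im[120:225,365:415],None,fx=5.5,fy=5.5,interpolation=cv2.INTER_CUBIC)
b=cv2.resize(im[170:235,200:290],None,fx=5.5,fy=5.5,interpolation=cv2.INTER_CUBIC)
c=np.zeros((580,790,3),np.uint8); c[:a.shape[0],:a.shape[1]]=a; c[:b.shape[0],285:285+b.shape[1]]=b
c=cv2.convertScaleAbs(c,alpha=1.8); cv2.imwrite('pics/c0.png',c)
hsv=cv2.cvtColor(im,cv2.COLOR_BGR2HSV)
for nm,(x0,y0,x1,y1),lo,hi in [('old',(375,130,410,190),(3,120,120),(18,255,255)),('new',(205,185,280,215),(19,100,100),(35,255,255)),('gel',(305,150,340,215),(3,120,120),(18,255,255))]:
    m=cv2.inRange(hsv[y0:y1,x0:x1],lo,hi); n,_,s,ce=cv2.connectedComponentsWithStats(m)
    for i in range(1,n):
        if s[i,4]>8: p=ce[i]+[x0,y0]; print(nm,s[i,4],p,px2w('top',[p],.09 if nm=='gel' else .1)[0])
```

```text
new 47 [258.40425532 197.61702128] [0.4677667  0.19901727 0.1       ]
new 39 [215.74358974 197.74358974] [0.46903262 0.3162584  0.1       ]
```

View pics/c0.png

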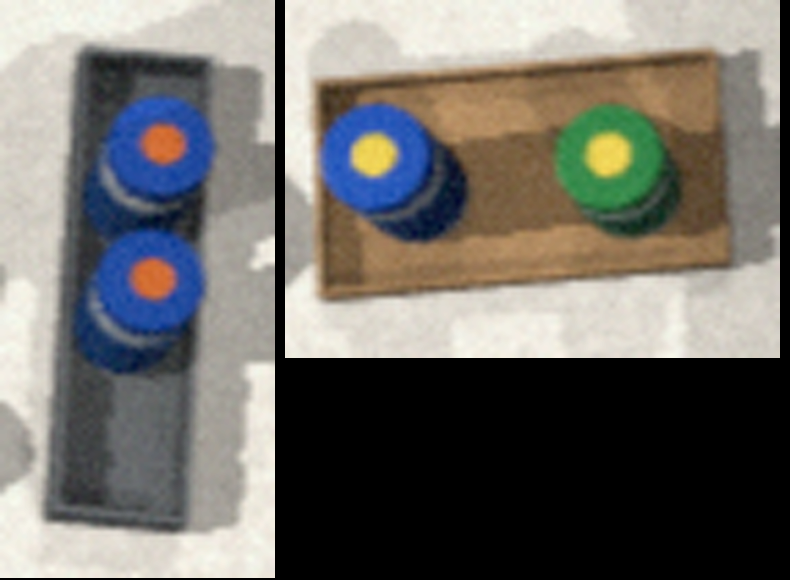

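The crop shows the orange dots at (163,144) and (153,280), both in the rear half of the tray. The tray rim corners are at about (80,48), (211,60), (45,519) and (186,530). The yellow dot of the new can is at (374,154).

Run:
```python
from h import *
f=lambda L:[[(x+.5)/5.5-.5+365,(y+.5)/5.5-.5+120] for x,y in L]
C=px2w('top',f([(80,48),(211,60),(45,519),(186,530)]),.028); print(C)
O=px2w('top',f([(163,144),(153,280)]),.1); print(O)
ax=(C[0]+C[1]-C[2]-C[3])/2; print(np.linalg.norm(ax)); ya=np.degrees(np.arctan2(ax[1],ax[0])); 
ay=C[0]+C[2]-C[1]-C[3]; print('yaw',ya,np.degrees(np.arctan2(-ay[0],ay[1])),np.linalg.norm(ay)/2)
c=C.mean(0); t=np.radians(ya); R=np.array([[np.cos(t),np.sin(t)],[-np.sin(t),np.cos(t)]])
print(c,(O-c)[:,:2]@R.T)
from scipy.spatial.transform import Rotation as Ro
s=sense(); q=s['orientation']; print(Ro.from_quat([*q[1:],q[0]]).as_matrix().round(3))
g=[[(x-285+.5)/5.5-.5+200,(y+.5)/5.5-.5+170] for x,y in [(318,80),(716,50),(322,299),(728,267)]]; print(px2w('top',g,.018))
```

```text
[[ 0.69890607 -0.15741324  0.028     ]
 [ 0.690658   -0.23038167  0.028     ]
 [ 0.43077692 -0.12553503  0.028     ]
 [ 0.42380498 -0.20022762  0.028     ]]
[[ 0.61429851 -0.18512364  0.1       ]
 [ 0.54082681 -0.17576775  0.1       ]]
0.26928326813060366
yaw -6.6140237936512865 -5.8849216712120285 0.07422166770554572
[ 0.56103649 -0.17838939  0.028     ] [[ 0.05368319 -0.0005547 ]
 [-0.02037714  0.00027644]]
[[ 0.429 -0.001  0.903]
 [-0.903  0.001  0.429]
 [-0.001 -1.    -0.   ]]
[[0.53056117 0.3704917  0.018     ]
 [0.54471137 0.15414989 0.018     ]
 [0.40985453 0.36210214 0.018     ]
 [0.42394949 0.14657749 0.018     ]]
```

Both old cans sit on the tray's centre line, at tray x of about +0.054 and -0.020. The tool's y axis points down. My plan is to grip the rear can across the lane above the rim and slide it forward, pushing the front one to the lip.

```bash
cat > go.py <<'E'
# print how far to go, in tool units, to a wanted TCP x y z yaw(tool x angle deg)
import sys; from h import *
from scipy.spatial.transform import Rotation as Ro
x,y,z,a=map(float,sys.argv[1:5]); s=sense(); q=s['orientation']; R=Ro.from_quat([*q[1:],q[0]]).as_matrix()
cur=np.degrees(np.arctan2(R[1,0],R[0,0])); print('t',s['t'],'pos',s['ee_pos'].round(4),'yaw',cur.round(1),'F',s['force'].round(1),'w',round(s['width'],4))
print('shift',(R.T@(np.array([x,y,z])-s['ee_pos'])/.025).round(2),'turn',((cur-a+180)%360-180)/6)
E
python3 -m inch '[[[0,-0.7,0,1.5,0.6],[0,-1.4,0,3,1.2],[0,-2.1,0,4.5,1.8],[0,-2.8,0,6,2.4],[0,-3.5,0,7.5,3],[0,-4.2,0,9,3.6],[0,-4.9,0,10.5,4.2],[0,-5.6,0,12,4.8]]]'; python3 go.py .614 -.185 .229 -96.4
```

```text
t: 0.77
ee_pos: [0.4907, -0.33, 0.4046]
orientation: [0.484, -0.484, 0.515, -0.515]
force: [0.8, -1.8, -0.3]
width: 0.0869
t 0.7667 pos [ 0.4907 -0.33    0.4046] yaw -93.6 F [ 0.8 -1.8 -0.3] w 0.0869
shift [-6.09  7.02  4.56] turn 0.47324089493399885
```

```bash
python3 -m inch '[[[0,-1.2,0.5,0.9,0.2],[0,-2.4,1,1.8,0.4],[0,-3.6,1.5,2.7,0.4],[0,-4.8,2,3.6,0.4],[0,-5.8,2.5,4.2,0.4],[0,-5.8,3,4.2,0.4],[0,-5.8,3.5,4.2,0.4],[0,-5.8,3.5,4.2,0.4]]]'; python3 go.py .614 -.185 .229 -96.4
python3 - <<'E'
from h import *
snap('top','t1.png'); im=cv2.imread('pics/t1.png'); cv2.imwrite('pics/c1.png',cv2.convertScaleAbs(cv2.resize(im[90:230,340:480],None,fx=4,fy=4,interpolation=cv2.INTER_CUBIC),alpha=1.6))
E
```

```text
t: 1.43
ee_pos: [0.6021, -0.1936, 0.3139]
orientation: [0.473, -0.475, 0.526, -0.523]
force: [-0.2, -0.2, -0.7]
width: 0.0872
t 1.4333 pos [ 0.6021 -0.1936  0.3139] yaw -95.8 F [-0.2 -0.2 -0.7] w 0.0872
shift [-0.39  3.39  0.45] turn 0.10354128973129188
```

View pics/c1.png

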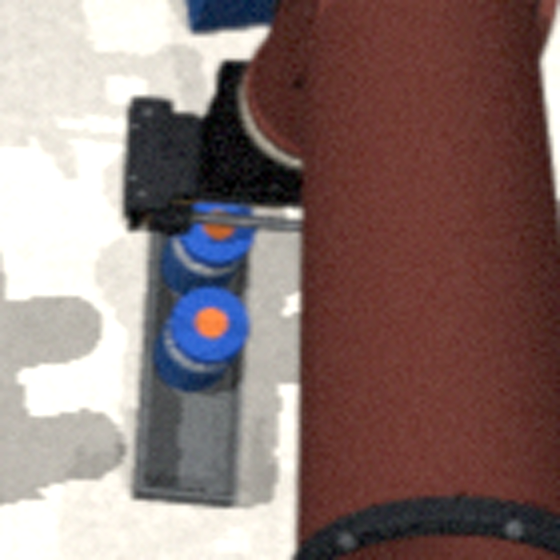

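The gripper body hides the rear can at about (215,225), while the front can at (211,322) has not moved. The positions agree with my measurements, so I'll descend and grip.

```bash
python3 -m inch '[[[0,-0.4,0,0.45,0.1],[0,-0.4,0.7,0.45,0.1],[0,-0.4,1.4,0.45,0.1],[0,-0.4,2.1,0.45,0.1],[0,-0.4,2.7,0.45,0.1],[0,-0.4,3.3,0.45,0.1],[0,-0.4,3.3,0.45,0.1],[0,-0.4,3.3,0.45,0.1]]]'; python3 go.py .614 -.185 .229 -96.4;  python3 -m inch '[[[1,0,0,0,0],[1,0,0,0,0],[1,0,0,0,0],[1,0,0,0,0],[1,0,0,0,0],[1,0,0,0,0],[1,0,0,0,0],[1,0,0,0,0]]]'; python3 go.py .516 -.172 .229 -96.4
```

```text
t: 2.15
ee_pos: [0.6149, -0.1858, 0.2351]
orientation: [0.471, -0.471, 0.528, -0.527]
force: [0.7, -0.5, 0.0]
width: 0.0868
t 2.15 pos [ 0.6149 -0.1858  0.2351] yaw -96.5 F [ 0.7 -0.5  0. ] w 0.0868
shift [-0.03  0.24 -0.04] turn -0.014674723069148854
t: 2.82
ee_pos: [0.6156, -0.1842, 0.2351]
orientation: [-0.472, 0.471, -0.527, 0.527]
force: [-1.1, 0.7, 3.2]
width: 0.0556
t 2.8167 pos [ 0.6156 -0.1842  0.2351] yaw -96.4 F [-1.1  0.7  3.2] w 0.0556
shift [-0.04  0.24 -4.01] turn 0.006233221165847643
```

```bash
python3 -m inch '[[[1,0,0,-0.25,0],[1,0,0,-0.5,0],[1,0,0,-0.75,0],[1,0,0,-1,0],[1,0,0,-1.25,0],[1,0,0,-1.5,0],[1,0,0,-1.75,0],[1,0,0,-2,0]]]';python3 -m inch '[[[1,0,0,-0.25,0],[1,0,0,-0.5,0],[1,0,0,-0.75,0],[1,0,0,-1,0],[1,0,0,-1.25,0],[1,0,0,-1.5,0],[1,0,0,-1.6,0],[1,0,0,-1.7,0]]]'; python3 go.py .516 -.172 .229 -96.4
python3 - <<'E'
from h import *
snap('top','t2.png'); im=cv2.imread('pics/t2.png'); cv2.imwrite('pics/c2.png',cv2.convertScaleAbs(cv2.resize(im[110:250,320:460],None,fx=4,fy=4,interpolation=cv2.INTER_CUBIC),alpha=1.6))
E
```

```text
t: 3.48
ee_pos: [0.5653, -0.1788, 0.2351]
orientation: [-0.472, 0.471, -0.527, 0.527]
force: [5.5, -1.2, 2.6]
width: 0.0555
t: 4.15
ee_pos: [0.5233, -0.1742, 0.2351]
orientation: [-0.472, 0.471, -0.527, 0.527]
force: [6.4, -0.7, 3.1]
width: 0.0554
t 4.15 pos [ 0.5233 -0.1742  0.2351] yaw -96.4 F [ 6.4 -0.7  3.1] w 0.0554
shift [-0.05  0.24 -0.3 ] turn 0.0030065887515415093
```

View pics/c2.png

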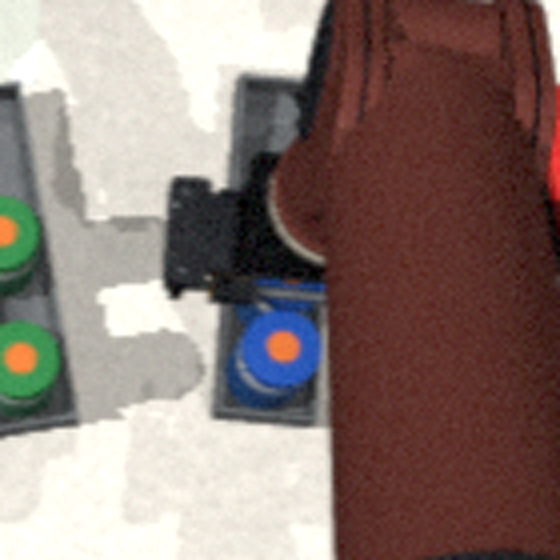

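The front can's dot is at (283,346), upright and almost at the lip. I'll creep forward until the force shows contact.

```bash
python3 - <<'E'
from h import *
print(px2w('top',[[(283.5)/4-.5+320,346.5/4-.5+110]],.104))
E
python3 -m inch '[[[1,0,0,-0.1,0],[1,0,0,-0.15,0],[1,0,0,-0.2,0],[1,0,0,-0.2,0]]]'; python3 -m inch '[[[1,0,0,-0.1,0],[1,0,0,-0.1,0],[1,0,0,-0.1,0]]]'
```

```text
[[ 0.46602262 -0.16511297  0.104     ]]
t: 4.53
ee_pos: [0.5197, -0.1737, 0.2354]
orientation: [-0.472, 0.471, -0.526, 0.528]
force: [10.6, -1.9, -1.3]
width: 0.0555
t: 4.78
ee_pos: [0.5184, -0.1735, 0.2362]
orientation: [-0.473, 0.47, -0.525, 0.529]
force: [14.4, -2.8, -0.2]
width: 0.0558
```

Contact is made: the force is rising and the motion has stalled. I'll release, rise, and go over to the new can.

```bash
python3 -m inch '[[[1,0,0,0.1,0],[0,0,0,0.15,0],[0,0,0,0.15,0],[0,0,0,0.15,0],[0,0,0,0.15,0],[0,0,0,0.15,0]]]'; python3 -m inch '[[[0,0,-1,0,0],[0,0,-2,0,0],[0,0,-3.2,0,0],[0,0,-4.4,0,0],[0,0,-4.4,0,0]]]'
python3 - <<'E'
from h import *
print(px2w('top',[[215.74,197.74]],.104), 'cans',)
snap('top','t3.png'); snap('scene','s3.png')
E
python3 go.py .469 .316 .345 -96.4
```

```text
t: 5.28
ee_pos: [0.5192, -0.1737, 0.2343]
orientation: [0.471, -0.472, 0.527, -0.527]
force: [1.1, -0.2, 0.7]
width: 0.0809
t: 5.7
ee_pos: [0.521, -0.174, 0.3508]
orientation: [-0.473, 0.47, -0.525, 0.529]
force: [0.7, -0.8, 0.6]
width: 0.0867
[[0.46810516 0.31519275 0.104     ]] cans
t 5.8 pos [ 0.5199 -0.1738  0.3459] yaw -96.4 F [ 0.7 -0.9  0.2] w 0.0869
shift [-19.24   0.02  -4.2 ] turn 0.00309263011214019
```

```bash
python3 -m inch '[[[0,-1.4,0,-0.3,0],[0,-2.8,0,-0.6,0],[0,-4.2,0,-0.9,0],[0,-5.6,0,-1.2,0],[0,-7,0,-1.5,0],[0,-8.4,0,-1.8,0],[0,-9.8,0,-2.1,0],[0,-11.2,0,-2.4,0]]]'; python3 go.py .468 .315 .345 -96.4;  python3 -m inch '[[[0,-1.4,0,-0.3,0],[0,-2.8,0,-0.6,0],[0,-4.2,0,-0.9,0],[0,-5.6,0,-1.2,0],[0,-7,0,-1.5,0],[0,-8,0,-1.8,0],[0,-8,0,-1.8,0],[0,-8,0,-1.8,0]]]'; python3 go.py .468 .315 .234 -96.4
python3 - <<'E'
from h import *
snap('top','t4.png'); im=cv2.imread('pics/t4.png'); cv2.imwrite('pics/c4.png',cv2.convertScaleAbs(cv2.resize(im[110:250,190:430],None,fx=3.3,fy=3.3,interpolation=cv2.INTER_CUBIC),alpha=1.6))
E
```

```text
t: 6.47
ee_pos: [0.4902, 0.1126, 0.3433]
orientation: [0.471, -0.472, 0.527, -0.527]
force: [0.1, 0.4, -0.3]
width: 0.0871
t 6.4667 pos [0.4902 0.1126 0.3433] yaw -96.4 F [ 0.1  0.4 -0.3] w 0.0871
shift [-7.95 -0.07 -1.78] turn 0.0028384190414480295
t: 7.13
ee_pos: [0.4676, 0.3162, 0.3431]
orientation: [0.471, -0.473, 0.527, -0.526]
force: [0.0, -0.9, 0.4]
width: 0.0868
t 7.1333 pos [0.4676 0.3162 0.3431] yaw -96.2 F [ 0.  -0.9  0.4] w 0.0868
shift [0.04 4.36 0.03] turn 0.038191805484738474
```

View pics/c4.png

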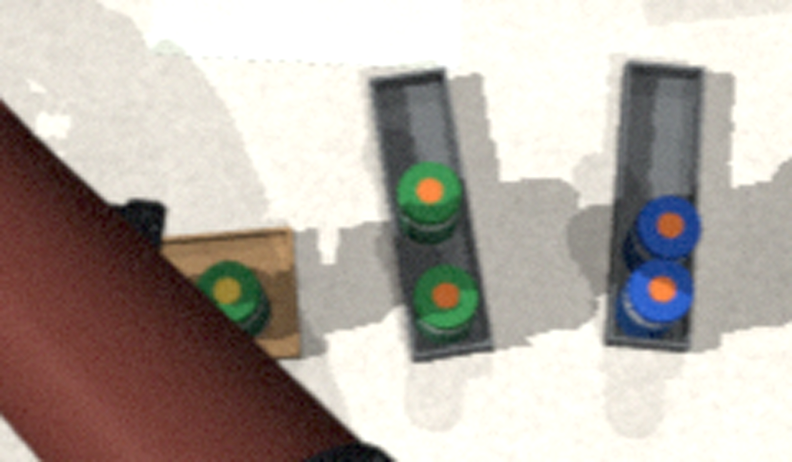

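The old cans stand closed up at the front lip, with dots at (670,225) and (662,290). The gel tubs have not moved, and the arm is over the new can. I'll descend and grip.

```bash
python3 - <<'E'
from h import *
O=px2w('top',[[(x+.5)/3.3-.5+190,(y+.5)/3.3-.5+110] for x,y in [(670,225),(662,290)]],.104)
t=np.radians(-6.4); R=np.array([[np.cos(t),np.sin(t)],[-np.sin(t),np.cos(t)]]); c=np.array([.561,-.1784])
print(O,(O[:,:2]-c)@R.T); print('new goal', c+R.T@np.array([.015,0]))
E
python3 -m inch '[[[0,0,0.8,0,0],[0,0,1.6,0,0],[0,0,2.4,0,0],[0,0,3.2,0,0],[0,0,3.8,0,0],[0,0,4.3,0,0],[0,0,4.3,0,0],[0,0,4.3,0,0]]]'; python3 -m inch '[[[1,0,0,0,0],[1,0,0,0,0],[1,0,0,0,0],[1,0,0,0,0],[1,0,0,0,0],[1,0,0,0,0],[1,0,0,0,0],[1,0,0,0,0]]]';python3 -m inch '[[[1,0,-0.5,0,0],[1,0,-1,0,0],[1,0,-2,0,0],[1,0,-3,0,0],[1,0,-4,0,0],[1,0,-5,0,0],[1,0,-5.6,0,0],[1,0,-5.6,0,0]]]'; python3 go.py .577 -.180 .375 -96.4
```

```text
[[ 0.51828682 -0.17448271  0.104     ]
 [ 0.46205231 -0.16456533  0.104     ]] [[-0.04288365 -0.00086832]
 [-0.09987317  0.00271886]]
new goal [ 0.57590652 -0.18007203]
t: 7.85
ee_pos: [0.469, 0.314, 0.2369]
orientation: [0.471, -0.472, 0.527, -0.527]
force: [-0.3, 0.2, -0.2]
width: 0.0866
t: 8.52
ee_pos: [0.4688, 0.3152, 0.2376]
orientation: [0.472, -0.471, 0.527, -0.527]
force: [-0.8, 0.7, 3.5]
width: 0.0556
t: 9.18
ee_pos: [0.469, 0.3157, 0.382]
orientation: [-0.474, 0.469, -0.527, 0.527]
force: [0.8, 0.3, -2.5]
width: 0.0553
t 9.1833 pos [0.469  0.3157 0.382 ] yaw -96.4 F [ 0.8  0.3 -2.5] w 0.0553
shift [19.23  0.24  6.49] turn 0.00573318586442421
```

```bash
python3 -m inch '[[[1,0.6,0,0.2,0],[1,1.6,0,0.6,0],[1,2.8,0,1,0],[1,4,0,1.4,0],[1,5.2,0,1.8,0],[1,6.4,0,2.2,0],[1,7.6,0,2.6,0],[1,8.8,0,3,0]]]'; python3 -m inch '[[[1,1.2,0,0.5,0],[1,2.4,0,1,0],[1,3.6,0,1.4,0],[1,4.8,0,1.9,0],[1,6,0,2.4,0],[1,7.2,0,2.9,0],[1,8.2,0,3.3,0],[1,8.6,0,3.4,0]]]'; python3 go.py .585 -.181 .260 -96.4
```

```text
t: 9.85
ee_pos: [0.5184, 0.0863, 0.3765]
orientation: [0.471, -0.472, 0.527, -0.527]
force: [1.1, 0.7, -4.2]
width: 0.0554
t: 10.52
ee_pos: [0.5793, -0.14, 0.376]
orientation: [0.469, -0.471, 0.528, -0.528]
force: [-0.3, -1.3, -3.6]
width: 0.0555
t 10.5167 pos [ 0.5793 -0.14    0.376 ] yaw -96.7 F [-0.3 -1.3 -3.6] w 0.0555
shift [1.59 4.64 0.42] turn -0.04269588014884107
```

```bash
python3 -m inch '[[[1,0.8,0,0.2,0],[1,1.6,0,0.4,0],[1,1.7,0,0.4,0],[1,1.7,1,0.4,0],[1,1.7,2,0.4,0],[1,1.7,3,0.4,0],[1,1.7,3,0.4,0],[1,1.7,3,0.4,0]]]'; python3 go.py .585 -.181 .238 -96.4;python3 - <<'E'
from h import *
snap('scene','s5.png'); im=cv2.imread('pics/s5.png'); cv2.imwrite('pics/c5.png',cv2.convertScaleAbs(cv2.resize(im[110:270,160:350],None,fx=3.5,fy=3.5,interpolation=cv2.INTER_CUBIC),alpha=1.6))
E
```

```text
t: 11.18
ee_pos: [0.584, -0.1778, 0.3009]
orientation: [0.471, -0.472, 0.528, -0.526]
force: [-0.0, -0.4, -2.1]
width: 0.0557
t 11.1833 pos [ 0.584  -0.1778  0.3009] yaw -96.3 F [-0.  -0.4 -2.1] w 0.0557
shift [0.12 2.52 0.06] turn 0.009484278470476207
```

View pics/c5.png

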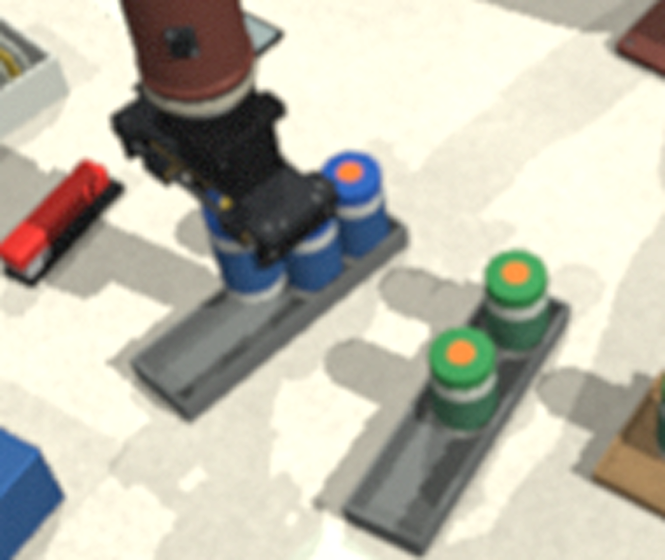

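The new can hangs over the lane behind the two upright old ones, with its bottom edge at about (250,290). I'll lower it.

```bash
python3 -m inch '[[[1,0.1,0.4,0.1,0],[1,0.1,0.8,0.1,0],[1,0.1,1.2,0.1,0],[1,0.1,1.6,0.1,0],[1,0.1,2,0.1,0],[1,0.1,2.2,0.1,0],[1,0.1,2.4,0.1,0],[1,0.1,2.4,0.1,0]]]'; python3 go.py .575 -.180 .237 -96.4
```

```text
t: 11.9
ee_pos: [0.5866, -0.1811, 0.241]
orientation: [0.471, -0.472, 0.528, -0.526]
force: [0.8, 1.5, -4.0]
width: 0.0553
t 11.9 pos [ 0.5866 -0.1811  0.241 ] yaw -96.4 F [ 0.8  1.5 -4. ] w 0.0553
shift [ 0.01  0.16 -0.46] turn 0.004799314347962991
```

```bash
python3 -m inch '[[[1,0,0.08,0,0],[1,0,0.14,0,0],[1,0,0.14,0,0],[1,0,0.14,-0.1,0],[1,0,0.14,-0.2,0],[1,0,0.14,-0.3,0],[1,0,0.14,-0.4,0],[1,0,0.14,-0.4,0]]]'; python3 go.py .575 -.180 .237 -96.4
```

```text
t: 12.57
ee_pos: [0.5764, -0.1801, 0.2388]
orientation: [0.471, -0.471, 0.527, -0.527]
force: [0.1, 0.0, -3.6]
width: 0.0556
t 12.5667 pos [ 0.5764 -0.1801  0.2388] yaw -96.4 F [ 0.1  0.  -3.6] w 0.0556
shift [ 0.    0.07 -0.06] turn 0.0020856153201454695
```

```bash
python3 -m inch '[[[1,0,0.05,0,0],[1,0,0.1,0,0],[1,0,0.1,0,0]]]'; python3 -m inch '[[[0,0,0,0,0],[0,0,0,0,0],[0,0,0,0,0],[0,0,0,0,0],[0,0,0,0,0],[0,0,0,0,0]]]';  python3 -m inch '[[[0,0,-0.6,0,0],[0,0,-1.4,0,0],[0,0,-2.4,0,0],[0,0,-3.4,0,0],[0,0,-4.4,0,0],[0,0,-4.4,0,0]]]'; python3 -m inch '[[[0,-1.2,0,0,0],[0,-2.4,0,0,0],[0,-3.6,0,0,0],[0,-4.8,0,0,0],[0,-6,0,0,0],[0,-7.2,0,0,0],[0,-8.4,0,0,0],[0,-8.4,0,0,0]]]'
python3 - <<'E'
from h import *
snap('top','t6.png'); im=cv2.imread('pics/t6.png'); a=im[110:225,190:430]; b=cv2.imread('pics/t6.png')
snap('scene','s6.png'); s=cv2.imread('pics/s6.png')[110:270,160:350]
A=cv2.resize(a,None,fx=3.2,fy=3.2,interpolation=cv2.INTER_CUBIC)
cv2.imwrite('pics/c6.png',cv2.convertScaleAbs(A,alpha=1.6)); cv2.imwrite('pics/c7.png',cv2.convertScaleAbs(cv2.resize(s,None,fx=3,fy=3),alpha=1.6))
E
```

```text
t: 12.82
ee_pos: [0.5771, -0.1801, 0.2376]
orientation: [-0.471, 0.471, -0.527, 0.527]
force: [-5.2, 1.5, 9.2]
width: 0.0555
t: 13.32
ee_pos: [0.577, -0.1801, 0.2362]
orientation: [0.471, -0.471, 0.527, -0.527]
force: [-0.4, 0.2, -0.8]
width: 0.0841
t: 13.82
ee_pos: [0.5782, -0.1803, 0.3518]
orientation: [-0.473, 0.47, -0.525, 0.529]
force: [1.0, 0.1, 1.0]
width: 0.0873
t: 14.48
ee_pos: [0.6001, 0.0361, 0.3462]
orientation: [0.475, -0.473, 0.526, -0.524]
force: [0.1, 0.5, 0.5]
width: 0.0869
```

View pics/c6.png

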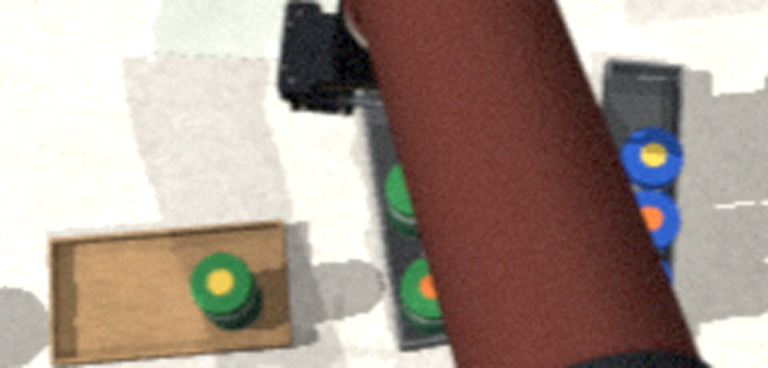

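View pics/c7.png

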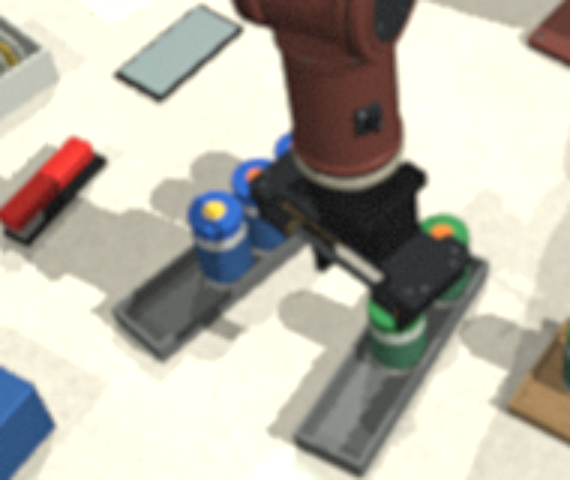

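The new can stands upright behind the old ones, with its dot at (653,154) in the top crop. The arm hides the front can. I'll move further away for a final check.

```bash
python3 -m inch '[[[0,-1.2,-0.5,0,0],[0,-2.4,-1,0,0],[0,-3.6,-1,0,0],[0,-4.8,-1,0,0],[0,-6,-1,0,0],[0,-7,-1,0,0],[0,-7,-1,0,0],[0,-7,-1,0,0]]]'
python3 - <<'E'
from h import *
snap('top','t8.png'); im=cv2.imread('pics/t8.png'); cv2.imwrite('pics/c8.png',cv2.convertScaleAbs(cv2.resize(im[110:230,270:420],None,fx=4,fy=4,interpolation=cv2.INTER_CUBIC),alpha=1.6))
s=sense();print(s['t'],s['force'],abs(s['qvel']).max())
E
```

```text
t: 15.25
ee_pos: [0.6197, 0.2029, 0.3707]
orientation: [0.472, -0.472, 0.527, -0.527]
force: [0.1, -0.0, -0.3]
width: 0.0869
15.3 [ 0.19613449  0.38471414 -1.18699146] 0.01975901260279665
```

View pics/c8.png

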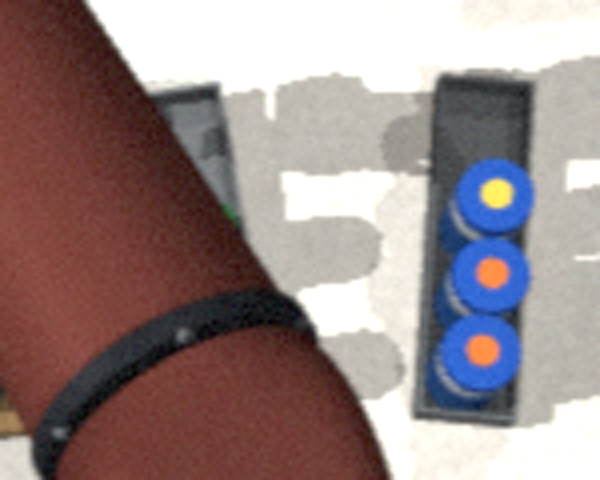

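All three stand in one closed row, with dots at (497,193), (493,273) and (483,351). I'll work out their tray positions.

Run:
```python
from h import *
O=px2w('top',[[(x+.5)/4-.5+270,(y+.5)/4-.5+110] for x,y in [(497,193),(493,273),(483,351)]],.104)
t=np.radians(-6.4); R=np.array([[np.cos(t),np.sin(t)],[-np.sin(t),np.cos(t)]]); c=np.array([.561,-.1784])
print((O[:,:2]-c)@R.T)
```

```text
[[ 0.01589996 -0.00101883]
 [-0.04295176 -0.00141054]
 [-0.09940263  0.00242138]]
```

All three are well inside the tolerances, so I'm handing in the job.

```bash
python3 -c "
from station import close_job; print(close_job())"
```

```text
the job is handed in; nothing more can be done
None
```

The three wipes canisters now stand upright in one closed row from the front lip of the wipes tray. I gripped the rear old one and slid it forward, which pushed the other to the lip. Then I lifted the new one out of the carton and set it down behind them.

The last top picture put the canisters at these positions in the tray frame, all inside the limits (the calibration is good to about 2 mm):

| Canister | x | y |
|---|---|---|
| Front old | -0.099 m | +0.002 m |
| Second old | -0.043 m | -0.001 m |
| New | +0.016 m | -0.001 m |

The arm was clear of everything, with almost no force on the tool, and I handed in at about 15.3 s. No check failed or disagreed.

- **Gel tubs:** the arm hid them in the final picture. They looked unmoved in earlier ones, and every pass went above them.
- **Upright and on the floor:** I judged this by eye and from the lowering height, which matched the height at which I gripped the new one in the carton. I did not measure the tilt.

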